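# Unmix the lids of three serving pans

## Task

The lids of the three metal pans got mixed up: each now lies on a pan of another shape. Put every lid on the pan of its own shape - round on round, square on square, oblong on oblong - so that it has dropped fully home and lies flat on the rim; the white board is free for setting a lid aside meanwhile. Leave the oil bottle, the can and the stack of meal boxes standing where they are.

Things in the scene. Friction and masses are not known exactly. Their poses are not given: they have to be found in the camera images.
- lid_round: Round steel lid, 122 mm plate, 90 mm plug under it. Origin: centre of the plate's underside, which rests on the rim when fully home (65 mm above the pan's origin). Plate 4 mm thick; plug reaches 10 mm below, 7 mm play each side in its pan. Black knob on top, 32 mm in diameter, 13 to 37 mm above origin. 0.24 kg. At the start on the oblong pan, origin 75 mm above the table.
- lid_square: Square steel lid, plate 118 mm, plug 86 mm. Origin: centre of the plate's underside, which rests on the rim when fully home (65 mm above the pan's origin). Plate 4 mm thick; plug reaches 10 mm below, 7 mm play each side in its pan. Black bar grip on top, along x: 66 long, 14 wide, 22 to 37 mm above origin. 0.26 kg. Fits in any quarter turn. Starts on the round pan, origin 75 mm up.
- lid_oblong: Oblong steel lid, plate 164 (x) by 94 mm, plug 132 x 62 mm. Origin: centre of the plate's underside, which rests on the rim when fully home (65 mm above the pan's origin). Plate 4 mm thick; plug reaches 10 mm below, 7 mm play each side in its pan. Black bar grip on top, along x: 66 long, 14 wide, 22 to 37 mm above origin. 0.28 kg. Fits either way round. Starts on the square pan, 75 mm up.
- pan_round: Round aluminium pan with two small dark loop handles on its side at +x and -x, which reach 88 mm from the centre, below the rim. Mouth 104 mm in diameter, rim 140 mm outside. Fixed to the table. Origin at the centre of its underside, on the table; z up. Level rim, its top 65 mm above the origin; 60 mm deep inside.
- pan_square: Square aluminium pan. Mouth 100 x 100 mm, rim 126 x 126 mm outside, sides along x and y. Fixed to the table. Origin at the centre of its underside, on the table; z up. Level rim, its top 65 mm above the origin; 60 mm deep inside.
- pan_oblong: Oblong (rectangular) aluminium pan. Mouth 146 mm along x by 76 mm along y, rim 172 x 102 mm outside. Fixed to the table. Origin at the centre of its underside, on the table; z up. Level rim, its top 65 mm above the origin; 60 mm deep inside.
- board: Free white plastic board, 190 mm along x by 130 mm along y, 12 mm thick, fixed to the table, empty at the start: room to set one lid down. A lid set on it rests on its plug, origin 10 mm above the board's top. Origin at the centre of its underside, on the table.
- oil_bottle: Bystander: amber oil bottle, 68 mm in diameter, 210 mm tall, loose. Origin at the centre of its underside.
- can: Bystander: food can with a green band, 75 mm in diameter, 110 mm tall, loose. Origin at the centre of its underside.
- cartons: Bystander: stack of three white meal boxes held together by a band, 140 x 140 mm, 93 mm tall, loose as one piece. Origin at the centre of its underside.
Mind the look-alikes: they are no part of the job. What is shaped like the lid_round but brown, orange or purple is not meant.

How it is judged:
By the outcome, as a careful person would: the job done as asked, in the order asked, and still so for the second after the job is handed in, with the robot touching nothing.
It also fails if it takes over 120 s, if anything falls off the work surface, if the arm or the gripper's body presses on something with over 40 N, if the wrist force passes 120 N, or if a joint passes its speed limit or range.

## Robot

A 6-joint arm with a two-finger parallel gripper is mounted at the origin on the work surface. World frame = base frame: x ahead of the robot, y to its left, z up, the work surface at z = 0. Lengths are in mm, angles in degrees, forces in N, time in s.
With the tool pointing down it reaches from about 375 to 925 mm from the base axis. Payload 5.7 kg.
Tool frame: the origin (TCP) lies midway between the tips of the shut fingers; the grasp point (between the pads) lies 19 mm behind it; z points along the fingers, y is the direction in which the jaws open and shut (so a half turn about z gives the same grasp; the last joint's range is limited). The gripper opens to 85 mm and grips with 20 to 120 N. Pads are 22 mm wide; open, the fingers measure 114 mm over their backs; the gripper's body (76 mm by 85 mm) begins 54 mm behind the grasp point. The pads swing forward as they close: fully open they stand 13 mm farther back than shut.
Start: joints at [-71.683, 20.558, 86.54, -0, 72.909, -6.595], TCP at [252.719, -544.147, 231.267] pointing down, gripper open.
Joint ranges: [-170.27, 170.27], [-57.76, 135], [12.27, 136.19], [-55.21, 235.2], [11.17, 155.16], [-170.74, 170.74]. Speed limits (degrees/s): [136.94, 136.94, 180, 180, 180, 180].

## Interface

Orientations are given as [roll, pitch, yaw] about the fixed x, y, z axes, in that order (R = Rz(yaw) Ry(pitch) Rx(roll)).
In Python, from rig import * gives the robot as it stands. The module is installed in compiled form; this text tells all that it offers.
- The arm moves only by the tool arm_command, never from a script. Its argument "motion" is one flat list of numbers, 6 for each row, row after row: the shift along the tool's x, y, z in cm, then the turn, a rotation vector about the tool's x, y, z in degrees. In form: [tx, ty, tz, ax, ay, az, tx, ty, tz, ax, ay, az, ...]. A call has 1 to 8 rows; each row is the pose to reach, as a shift and turn from the pose commanded when the call began, along the tool's axes at that moment; what a row does not reach only later rows make up. A row lasts 1/8 s, in which the tool goes at most 62.5 mm and 10.7 degrees, less where a joint would pass 70% of its speed; a pose out of reach is approached as far as the arm can. A call with a gripper value outside its range is refused whole. "jaw" is the opening, from 0 (shut) to 1 (fully open), set as the call begins (left out, the last holds). The fingers move at their own pace and stop on an object; "squeeze" is the grip in N (left out, the last holds). Time passes only in rows, so rows that repeat a pose let the fingers close. It gives the time, the measured TCP pose, the force and the opening at its end, in the units of the state.
- get_state(): the state, without advancing time (a new reading comes with each control period).
- get_image(name): name is "scene" or "top" or "wrist"; returns a dict with "image" (420x560x3 uint8, blue, green, red), "mtx" (3x3 intrinsics, pixels), "position" and "orientation" of the camera in the world. Camera axes: x right, y down, z forward; pixel columns grow to the right and rows downward; lengths in mm; the calibration is good to about 2 mm. The wrist camera is an equidistant fisheye: a pixel r from the principal point sees the ray r / f radians off the axis. A picture is of the moment at which its call begins. There is no depth.
- job_done(): hands the job in, once; it reports no verdict.
The state is a dict: "time_s": time; "joint_pos": joint angles; "joint_velocities": joint speeds; "joint_torque": joint torques, N m; "eef_pos": TCP position; "eef_rot": TCP orientation; "wrist_force": force on the tool from outside, world axes, zero at the start; "ft_torque": the same for the moment, N m; "gripper_width": opening from 0.0 (shut) to 1.0 (fully open).
Only numpy, scipy, OpenCV 4.12 (cv2) and the standard library are available. Lean on these libraries where they do the work, as an engineer would, in place of code of your own. Each camera call takes 0.05 s, during which the arm holds its last target. There are 200 camera calls.

## Working session

There is one attempt and no reset: what is moved stays moved. The work goes in short steps, Python scripts to look and compute and a tool call to move; the robot and the scene stay as the last step left them, time stands still between calls to the robot, and variables do not carry over. Pictures are saved under pics/ and viewed, about 12 in all and at most 16, crops included, and the job is handed in when it is done.

Besides the shell and the picture viewer there is one more tool, called after ">>>" by a JSON object that holds its "fn" and its "kwargs". arm_command: Moves the arm, as the interface text tells. Its arguments: {"type":"object","properties":{"motion":{"type":"array","items":{"type":"number"}},"jaw":{"type":"number"},"squeeze":{"type":"number"}},"required":["motion"]}

```bash
mkdir -p pics; python3 - <<'E'
from rig import *
import cv2
s=get_state();print(s)
for n in("top","scene"):
    d=get_image(n);cv2.imwrite(f"pics/{n}0.png",d["image"]);print(n,d["mtx"],d["position"],d["orientation"])
E
```

```text
{'time_s': 0.0, 'joint_pos': array([-7.16848876e+01,  2.05974961e+01,  8.66003767e+01, -9.69257357e-05,
        7.29092832e+01, -6.59580979e+00]), 'joint_velocities': array([-0.0236778 , -0.04601946,  0.02643095,  0.0087695 , -0.07767852,
       -0.01119907]), 'joint_torque': array([ 3.13887584e-03, -5.27608502e+01, -2.78618985e+01,  1.62154574e-04,
        1.32450947e-02,  9.80230425e-06]), 'eef_pos': array([ 252.48652189, -543.51852758,  230.44893403]), 'eef_rot': array([-1.79893543e+02, -1.22164322e-02,  2.49109394e+01]), 'wrist_force': array([0.09206005, 0.0519745 , 0.45992944]), 'ft_torque': array([ 0.00470406, -0.03583072,  0.01881842]), 'gripper_width': 0.9989915691891081}
top [[420.06248954   0.         285.38803682]
 [  0.         420.06248954 214.60535091]
 [  0.           0.           1.        ]] [ 367.43920823  -74.35065964 1083.12716379] [-171.01150883   -0.93439838  -89.67963475]
scene [[463.94211034   0.         271.91712662]
 [  0.         463.94211034 213.48161479]
 [  0.           0.           1.        ]] [1004.96364444  745.87248389  720.91115989] [-1.23689404e+02  9.11007689e-03  1.50153668e+02]
```

View pics/top0.png

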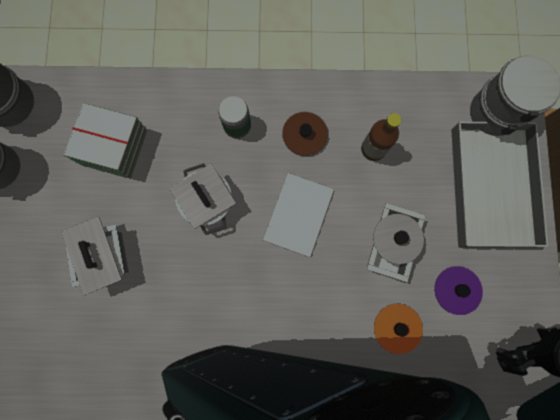

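View pics/scene0.png

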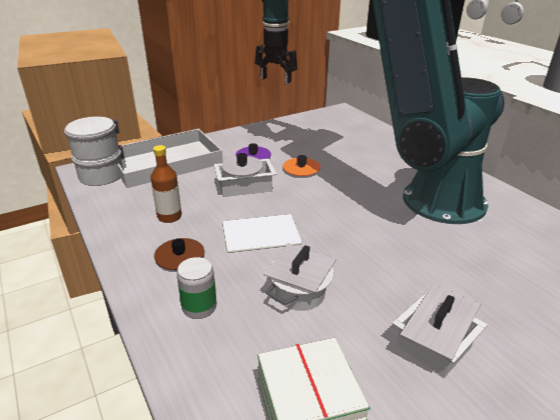

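The top view shows the oblong pan with the round lid near (400,240), the round pan with the square lid near (205,195), the square pan with the oblong lid near (95,255), and the board at (299,215). The brown, orange and purple lids are decoys. Next I'll enlarge crops to get the corners.

```bash
python3 - <<'E'
import cv2,numpy as np
im=cv2.imread("pics/top0.png")
def c(x,y,w,h,s):return cv2.resize(im[y:y+h,x:x+w],None,fx=s,fy=s,interpolation=cv2.INTER_CUBIC)
a=[c(55,205,80,100,4),c(165,155,80,100,4)]
b=[c(360,195,80,100,4),c(258,165,80,100,4)]
o=np.hstack(a+b)[:, :]
o=np.vstack([np.hstack(a),np.hstack(b)])
o=cv2.resize(o,None,fx=.75,fy=.75,interpolation=cv2.INTER_AREA)
o=cv2.convertScaleAbs(o,alpha=1.3)
for k in range(0,480,30): cv2.putText(o,str(k//3),(k,8),0,.3,(0,0,255),1)
cv2.imwrite("pics/c1.png",o);print(o.shape)
E
```

```text
(600, 480, 3)
```

View pics/c1.png

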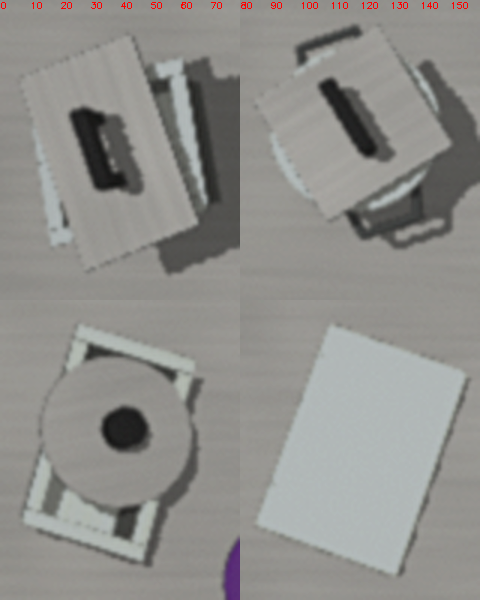

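```bash
cat >h.py <<'E'
import numpy as np,cv2
from scipy.spatial.transform import Rotation as R
def ray(d,px,z):
    "pixels (pinhole) -> world points on plane z"
    px=np.atleast_2d(px).astype(float); v=np.c_[px,np.ones(len(px))]@np.linalg.inv(d["mtx"]).T
    v=v@R.from_euler("xyz",d["orientation"],degrees=True).as_matrix().T
    p=np.array(d["position"]); return p+v*((z-p[2])/v[:,2])[:,None]
def fish(d,px,z):
    px=np.atleast_2d(px).astype(float); K=d["mtx"]; q=(px-[K[0,2],K[1,2]])/[K[0,0],K[1,1]]
    r=np.linalg.norm(q,axis=1,keepdims=True); v=np.c_[q*np.sinc(r/np.pi),np.cos(r)]
    v=v@R.from_euler("xyz",d["orientation"],degrees=True).as_matrix().T
    p=np.array(d["position"]); return p+v*((z-p[2])/v[:,2])[:,None]
def rel(pos,yaw,s=None):
    "shift(cm) & turn(deg) in tool axes from present pose to pos, tool down with yaw (jaw axis mod 180)"
    from rig import get_state
    s=s or get_state(); T=R.from_euler("xyz",s["eef_rot"],degrees=True)
    t=T.inv().apply(np.array(pos)-s["eef_pos"])/10
    c=[(T.inv()*R.from_euler("xyz",[180,0,yaw+k],degrees=True)).as_rotvec(degrees=True) for k in(0,180)]
    return t.round(2),[x.round(1) for x in c]
E
python3 - <<'E'
from h import *
from rig import *
d=get_image("top")
def P(o,pts,z): return ray(d,[(o[0]+(x+.5)/3-.5,o[1]+(y+.5)/3-.5) for x,y in pts],z)
def rect(n,p):
    p=p[:,:2];e=[p[(i+1)%4]-p[i] for i in range(4)]
    print(n,"ctr",p.mean(0).round(1),"len",[round(np.hypot(*x)) for x in e],"ang",[round(np.degrees(np.arctan2(x[1],x[0]))%180,1) for x in e])
rect("lid_obl",P((55,205),[(20,77),(132,36),(199,225),(88,272)],79))
rect("lid_sq",P((165,155),[(133,24),(211,145),(90,221),(14,102)],79))
rect("pan_obl",P((360,195),[(77,23),(196,61),(150,267),(22,224)],65))
rect("board",P((258,165),[(91,23),(227,74),(158,277),(16,224)],12))
print("rlid",P((360,195),[(116.5,131)],79), P((360,195),[(125,129)],112))
p=P((55,205),[(183,60),(52,245),(208,203)],65);v=p[1]-p[0];print("sqpan",p[:2].mean(0),np.hypot(*v[:2]),np.degrees(np.arctan2(v[1],v[0]))-45)
p=P((165,155),[(88,37),(151,231)],45);v=p[1]-p[0];print("rpan",p.mean(0),np.hypot(*v[:2]))
s=get_state();w=get_image("wrist");print(w["mtx"],w["position"],w["orientation"],s["eef_pos"])
E
```

```text
lid_obl ctr [425.6 369.2] len [92, 162, 91, 166] ang [np.float64(111.4), np.float64(23.0), np.float64(113.7), np.float64(23.4)]
lid_sq ctr [571.8 113. ] len [120, 114, 117, 115] ang [np.float64(33.5), np.float64(123.4), np.float64(34.0), np.float64(125.2)]
pan_obl ctr [ 462.8 -362.3] len [102, 173, 107, 172] ang [np.float64(72.3), np.float64(165.0), np.float64(71.8), np.float64(163.2)]
board ctr [ 538.8 -125.4] len [127, 187, 129, 188] ang [np.float64(69.4), np.float64(161.0), np.float64(69.9), np.float64(160.4)]
rlid [[ 470.72206354 -362.75116194   79.        ]] [[ 468.93578611 -359.96555561  112.        ]]
sqpan [426.41135315 368.44945937  65.        ] 174.79639533970052 102.94873084916588
rpan [569.86680854 113.15631712  45.        ] 174.7727461105063
[[325.1922621    0.         275.39791797]
 [  0.         325.1922621  209.56207283]
 [  0.           0.           1.        ]] [ 329.22332706 -508.75667808  373.8195499 ] [ 1.60928869e+02  9.49985008e-02 -6.50977580e+01] [ 252.58099882 -543.66613419  230.65036049]
```

Both estimates agree to about 2 mm, so I'll go above the round lid's knob.

>>> {"fn": "arm_command", "kwargs": {"motion": [27.36,-7.53,5,0,0,0,27.36,-7.53,8,0,0,0,27.36,-7.53,8,0,0,0,27.36,-7.53,8,0,0,0,27.36,-7.53,8,0,0,0,27.36,-7.53,8,0,0,0,27.36,-7.53,8,0,0,0,27.36,-7.53,8,0,0,0], "jaw": 1, "squeeze": 50}}

```text
time_s: 1.2
eef_pos: [468.5, -361.8, 151.8]
eef_rot: [180.0, -0.0, 24.8]
wrist_force: [0.1, -0.1, -0.0]
gripper_width: 1.0
```

```bash
cat >look.py <<'E'
import sys
from h import *
from rig import *
n=sys.argv[1];d=get_image(n);s=get_state();im=d["image"].copy()
cv2.imwrite(f"pics/{sys.argv[2]}.png",im);np.save(f"pics/{sys.argv[2]}.npy",d,allow_pickle=True)
print(s["time_s"],s["eef_pos"].round(1),s["eef_rot"].round(1),s["wrist_force"].round(1),s["gripper_width"])
E
python3 look.py wrist w1
```

```text
1.25 [ 468.5 -361.8  151.8] [180.   -0.   24.8] [-0.4 -0.6  0.5] 0.9968983585762607
```

View pics/w1.png

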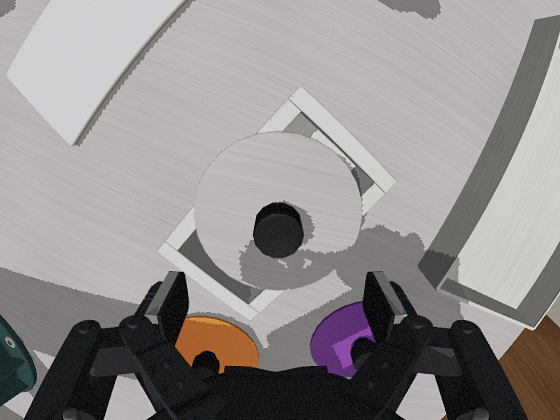

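The knob top sits at (278,232), between the fingers. The rim corners of the oblong pan are at (301,87), (395,184), (254,319) and (160,247).

```bash
python3 - <<'E'
from h import *
d=np.load("pics/w1.npy",allow_pickle=True).item()
print(fish(d,[(278,232)],112));p=fish(d,[(301,87),(395,184),(254,319),(160,247)],65)[:,:2];print(p,p.mean(0))
for i in range(4):
    v=p[(i+1)%4]-p[i];print(np.hypot(*v),np.degrees(np.arctan2(v[1],v[0]))%180)
print(rel((469,-361,84),24.8))
E
```

```text
[[ 475.24726114 -360.83191359  112.        ]]
[[ 561.93583815 -338.54068844]
 [ 530.08730454 -434.40110384]
 [ 371.88863765 -386.02596846]
 [ 403.89321552 -287.99557014]] [ 466.95124897 -361.74083272]
101.01261472620389 71.62151911462983
165.42965854829896 162.99703593854636
103.12250966044739 71.91937930310999
165.92853748030032 162.2647082241084
(array([ 0.08, -0.06,  6.78]), [array([ 0., -0.,  0.]), array([ 0.0e+00,  1.0e-01, -1.8e+02])])
```

>>> {"fn": "arm_command", "kwargs": {"motion": [0.26,0.03,2,0,0,0,0.26,0.03,4,0,0,0,0.26,0.03,5.5,0,0,0,0.26,0.03,6.4,0,0,0,0.26,0.03,6.8,0,0,0,0.26,0.03,6.8,0,0,0]}}

```text
time_s: 2.0
eef_pos: [471.7, -359.9, 83.4]
eef_rot: [180.0, -0.0, 24.9]
wrist_force: [-0.5, -0.2, -0.7]
gripper_width: 1.001
```

>>> {"fn": "arm_command", "kwargs": {"motion": [0,0,0,0,0,0,0,0,0,0,0,0,0,0,0,0,0,0,0,0,0,0,0,0,0,0,0,0,0,0,0,0,0,0,0,0,0,0,0,0,0,0,0,0,0,0,0,0], "jaw": 0}}

```text
time_s: 3.0
eef_pos: [472.0, -360.1, 83.9]
eef_rot: [179.9, -0.0, 24.9]
wrist_force: [-0.3, 0.2, 5.3]
gripper_width: 0.357
```

>>> {"fn": "arm_command", "kwargs": {"motion": [0,0,-1,0,0,0,0,0,-3,0,0,0,0,0,-5,0,0,0,0,0,-7,0,0,0,0,0,-7,0,0,0]}}

```text
time_s: 3.62
eef_pos: [472.4, -360.5, 154.8]
eef_rot: [179.8, -0.1, 24.9]
wrist_force: [0.3, -0.3, -2.0]
gripper_width: 0.358
```

```bash
python3 look.py wrist w2
```

```text
3.675 [ 471.8 -359.9  153.6] [180.   -0.   24.9] [-0.2 -1.  -1.8] 0.3599776610774831
```

View pics/w2.png

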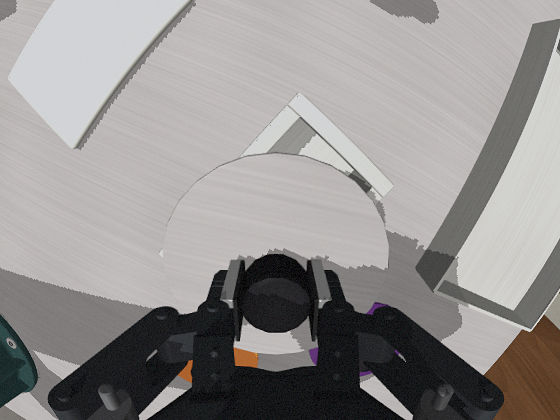

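The lid is held and level, with the knob at (276,292). Next I'll carry it to the board.

>>> {"fn": "arm_command", "kwargs": {"motion": [5,-6,0,0,0,0,10,-12,0,0,0,0,15.97,-18.49,0,0,0,0,15.97,-18.49,0,0,0,0,15.97,-18.49,4,0,0,0,15.97,-18.49,8,0,0,0,15.97,-18.49,10,0,0,0,15.97,-18.49,11,0,0,0]}}

```text
time_s: 4.68
eef_pos: [536.9, -124.1, 41.1]
eef_rot: [-179.8, 0.2, 24.9]
wrist_force: [0.6, 0.4, -2.2]
gripper_width: 0.358
```

>>> {"fn": "arm_command", "kwargs": {"motion": [0,0,0,0,0,0,0,0,0.4,0,0,0,0,0,0.8,0,0,0,0,0,1.1,0,0,0,0,0,1.25,0,0,0,0,0,1.25,0,0,0]}}

```text
time_s: 5.42
eef_pos: [538.6, -124.8, 30.9]
eef_rot: [180.0, -0.0, 24.9]
wrist_force: [-0.4, -0.5, -2.6]
gripper_width: 0.354
```

>>> {"fn": "arm_command", "kwargs": {"motion": [0,0,0.1,0,0,0,0,0,0.1,0,0,0]}}

```text
time_s: 5.68
eef_pos: [538.6, -124.8, 30.9]
eef_rot: [180.0, -0.0, 24.9]
wrist_force: [-3.2, 1.2, 9.4]
gripper_width: 0.359
```

>>> {"fn": "arm_command", "kwargs": {"motion": [0,0,0,0,0,0,0,0,0,0,0,0,0,0,0,0,0,0,0,0,0,0,0,0,0,0,0,0,0,0,0,0,0,0,0,0], "jaw": 1}}

```text
time_s: 6.42
eef_pos: [538.6, -124.8, 29.7]
eef_rot: [-180.0, 0.0, 24.9]
wrist_force: [-0.6, -0.1, 0.2]
gripper_width: 1.0
```

>>> {"fn": "arm_command", "kwargs": {"motion": [0,0,-2,0,0,0,0,0,-6,0,0,0,0,0,-12,0,0,0,0,0,-18,0,0,0,0,0,-18,0,0,0]}}

```text
time_s: 7.05
eef_pos: [542.2, -126.1, 215.1]
eef_rot: [179.6, -0.4, 24.9]
wrist_force: [1.1, -0.4, -1.0]
gripper_width: 0.997
```

```bash
python3 -c "
from h import *
print(rel((425.6,369,200),23.2))"
```

```text
(array([ 10.28, -49.82,   1.22]), [array([ 0.4, -0.4,  1.7]), array([   0.7,    0.7, -178.3])])
```

>>> {"fn": "arm_command", "kwargs": {"motion": [10.54,-49.55,0,0,0,1.7,10.54,-49.55,0,0,0,1.7,10.54,-49.55,0,0,0,1.7,10.54,-49.55,0,0,0,1.7,10.54,-49.55,0,0,0,1.7,10.54,-49.55,0,0,0,1.7,10.54,-49.55,0,0,0,1.7,10.54,-49.55,0,0,0,1.7]}}

```text
time_s: 8.05
eef_pos: [425.5, 364.1, 208.6]
eef_rot: [180.0, 0.1, 23.2]
wrist_force: [0.8, -0.4, 0.1]
gripper_width: 1.002
```

>>> {"fn": "arm_command", "kwargs": {"motion": [0,0,2,0,0,0,0,0,5,0,0,0,0,0,5,0,0,0,0,0,5,0,0,0]}}

```text
time_s: 8.55
eef_pos: [427.0, 362.4, 159.9]
eef_rot: [-180.0, 0.0, 23.2]
wrist_force: [0.2, -0.3, 0.0]
gripper_width: 1.0
```

```bash
python3 look.py wrist w3; python3 look.py top t3
```

```text
8.6 [427.5 362.6 160.5] [-1.80e+02 -1.00e-01  2.32e+01] [-0.2  0.1  0.4] 0.9955859553544764
8.65 [427.7 362.8 160.8] [-1.80e+02 -1.00e-01  2.32e+01] [ 0.1 -0.1  0.8] 0.9963859823691927
```

View pics/w3.png

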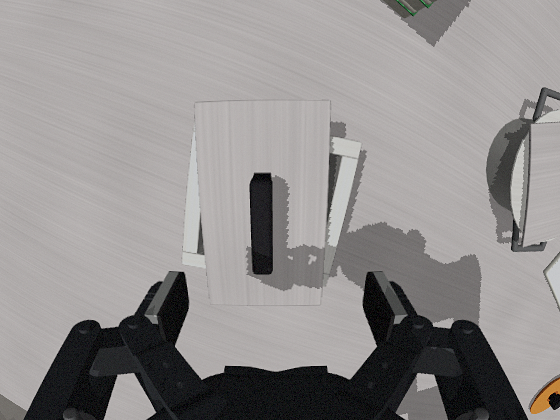

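View pics/t3.png

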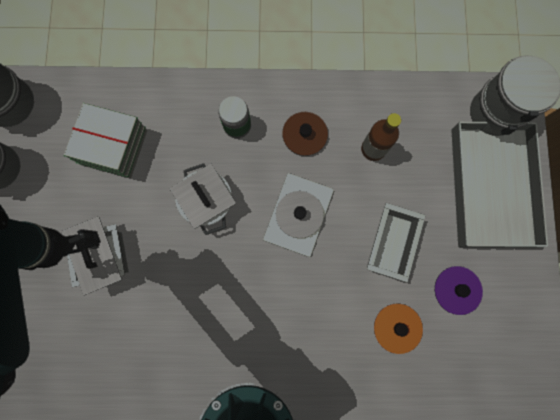

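The round lid now lies on the board at (300,213) and the oblong pan is free. In the wrist view the bar runs from (261,174) to (262,273). I'll compute the bar and plate pose and fit the rim of the free pan.

```bash
python3 - <<'E'
from h import *
d=np.load("pics/w3.npy",allow_pickle=True).item()
b=fish(d,[(261,174),(262.5,273)],112)[:,:2];v=b[0]-b[1];print("bar",b.mean(0),np.hypot(*v),np.degrees(np.arctan2(v[1],v[0])))
p=fish(d,[(194,101),(330,99),(321,305),(210,305)],79)[:,:2];print("plate",p.mean(0))
for i in range(4):
    v=p[(i+1)%4]-p[i];print(np.hypot(*v),np.degrees(np.arctan2(v[1],v[0]))%180)
d=np.load("pics/t3.npy",allow_pickle=True).item()
g=cv2.cvtColor(d["image"],cv2.COLOR_BGR2GRAY)[195:290,360:440]
print(np.percentile(g,[5,25,50,75,95]))
m=(g>np.percentile(g,50)+22).astype(np.uint8)
m=cv2.morphologyEx(m,cv2.MORPH_OPEN,np.ones((2,2)))
cs,_=cv2.findContours(m,cv2.RETR_EXTERNAL,2);c=max(cs,key=cv2.contourArea);r=cv2.minAreaRect(c)
q=ray(d,cv2.boxPoints(r)+[360,195],65)[:,:2];print("pan",q.mean(0))
for i in range(4):
    v=q[(i+1)%4]-q[i];print(np.hypot(*v),np.degrees(np.arctan2(v[1],v[0]))%180)
print(rel((426,369,84),23.2))
E
```

```text
bar [429.92778907 372.71098292] 68.06063312053088 23.132913906633092
plate [426.90330137 371.78720519]
93.38462249225097 113.50289957168921
165.13527851004105 23.637966507523004
94.26250885874961 113.61900897109184
165.32656312688664 23.333635548237282
[ 54. 113. 116. 124. 143.]
pan [ 455.08141064 -358.99986728]
126.87007295647412 162.76578541410268
42.10719107132261 74.65836907853101
126.76357293399268 162.4071088106191
41.317898311254496 74.84575764841637
(array([ 0.08, -0.64,  7.68]), [array([-0. , -0.1, -0. ]), array([-1.0e-01,  0.0e+00,  1.8e+02])])
```

>>> {"fn": "arm_command", "kwargs": {"motion": [0.29,-0.72,2,0,0,0,0.29,-0.72,4,0,0,0,0.29,-0.72,6,0,0,0,0.29,-0.72,7.2,0,0,0,0.29,-0.72,7.65,0,0,0,0.29,-0.72,7.65,0,0,0]}}

```text
time_s: 9.4
eef_pos: [427.0, 370.5, 83.7]
eef_rot: [-180.0, -0.0, 23.2]
wrist_force: [0.0, 0.3, 0.4]
gripper_width: 1.002
```

>>> {"fn": "arm_command", "kwargs": {"motion": [0,0,0,0,0,0,0,0,0,0,0,0,0,0,0,0,0,0,0,0,0,0,0,0,0,0,0,0,0,0,0,0,0,0,0,0,0,0,0,0,0,0,0,0,0,0,0,0], "jaw": 0}}

```text
time_s: 10.4
eef_pos: [426.9, 370.5, 83.6]
eef_rot: [-180.0, -0.0, 23.2]
wrist_force: [-1.6, 0.3, 6.5]
gripper_width: 0.155
```

>>> {"fn": "arm_command", "kwargs": {"motion": [0,0,-1,0,0,0,0,0,-3,0,0,0,0,0,-6,0,0,0,0,0,-9,0,0,0,0,0,-10,0,0,0,0,0,-10,0,0,0]}}

```text
time_s: 11.15
eef_pos: [426.7, 370.2, 183.4]
eef_rot: [-180.0, -0.0, 23.2]
wrist_force: [0.8, 0.1, -4.1]
gripper_width: 0.156
```

```bash
python3 look.py wrist w4; python3 - <<'E'
import cv2,numpy as np
im=cv2.imread("pics/t3.png")
a=cv2.resize(im[195:290,360:440],None,fx=6,fy=6,interpolation=cv2.INTER_CUBIC)
b=cv2.resize(cv2.imread("pics/w4.png"),None,fx=.55,fy=.55)
o=np.zeros((570,800,3),np.uint8);o[:a.shape[0],:480]=cv2.convertScaleAbs(a,alpha=1.3);o[:b.shape[0],485:485+b.shape[1]]=b
cv2.imwrite("pics/c4.png",o)
E
```

```text
11.2 [426.2 369.9 182.6] [1.80e+02 1.00e-01 2.32e+01] [ 0.1 -0.1 -3. ] 0.15092249182112716
```

View pics/c4.png

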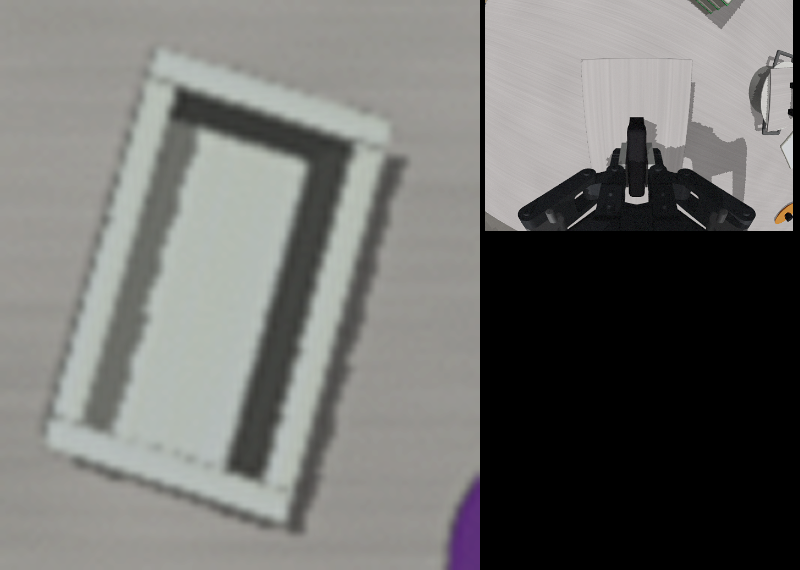

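```bash
python3 - <<'E'
from h import *
d=np.load("pics/t3.npy",allow_pickle=True).item()
for c in ([(158,46),(391,122),(287,524),(46,446)],):
    q=ray(d,[(360+(x+.5)/6-.5,195+(y+.5)/6-.5) for x,y in c],65)[:,:2];print("pan",q.mean(0))
    for i in range(4):
        v=q[(i+1)%4]-q[i];print(np.hypot(*v),np.degrees(np.arctan2(v[1],v[0]))%180)
w=np.load("pics/w4.npy",allow_pickle=True).item()
# plate far corners in wrist: scaled crop coords -> full
f=[((582-485)/.55,59/.55),((692-485)/.55,59/.55)]
q=fish(w,f,178)[:,:2];v=q[1]-q[0];print("plate far edge",q,q.mean(0),np.hypot(*v),np.degrees(np.arctan2(v[1],v[0])))
print(q.mean(0)-82*np.array([np.cos(np.radians(23.2)),np.sin(np.radians(23.2))]))
print(rel((464.5,-362,183.5),-17))
E
```

```text
pan [ 464.22270429 -361.37643573]
100.10489462854437 71.98026412187748
170.844338738229 163.15538148555942
100.83793149929807 72.43280233767855
171.62726218594395 162.9063133011965
plate far edge [[485.11129216 444.74855034]
 [521.68054807 359.58346322]] [503.39592012 402.16600678] 92.68442447935237 -66.76167375357429
[428.0268223  369.86277019]
(array([-2.533e+01,  6.877e+01, -5.000e-02]), [array([ 0. ,  0.1, 40.2]), array([-1.000e-01,  0.000e+00, -1.398e+02])])
```

>>> {"fn": "arm_command", "kwargs": {"motion": [-1.2,3,0,0,0,8,-3,8,0,0,0,16,-5.2,14,0,0,0,24,-7.4,20,0,0,0,32,-9.6,26,0,0,0,40.4,-11.8,32,0,0,0,40.4,-12.7,34.4,0,0,0,40.4,-12.7,34.4,0,0,0,40.4], "squeeze": 80}}

```text
time_s: 12.2
eef_pos: [444.8, 2.1, 182.1]
eef_rot: [180.0, 0.1, -17.4]
wrist_force: [-0.2, 0.4, -3.0]
gripper_width: 0.149
```

>>> {"fn": "arm_command", "kwargs": {"motion": [1.5,4,0,0,0,0,3.6,10,0,0,0,0,5.8,16,0,0,0,0,8,22,0,0,0,0,10.2,28,0,0,0,0,12,32.5,0,0,0,0,12.61,34.4,0,0,0,0,12.61,34.4,0,0,0,0]}}

```text
time_s: 13.2
eef_pos: [464.4, -361.5, 182.0]
eef_rot: [-179.9, 0.1, -17.2]
wrist_force: [-0.3, 0.9, -3.6]
gripper_width: 0.146
```

>>> {"fn": "arm_command", "kwargs": {"motion": [0,0,2,0,0,0,0,0,5,0,0,0,0,0,6,0,0,0,0,0,6,0,0,0]}}

```text
time_s: 13.7
eef_pos: [464.1, -359.8, 122.6]
eef_rot: [-179.9, 0.1, -17.1]
wrist_force: [-0.2, -0.4, -3.1]
gripper_width: 0.146
```

```bash
python3 look.py wrist w5; python3 -c "
from h import *
print(rel((464.5,-361.5,84),-17.2))"
```

```text
13.75 [ 464.7 -360.8  123.6] [-180.     0.   -17.1] [-0.  -0.3 -2.6] 0.1464661383353683
(array([0.  , 0.07, 3.96]), [array([-0. ,  0. ,  0.1]), array([  -0. ,   -0. , -179.9])])
```

View pics/w5.png

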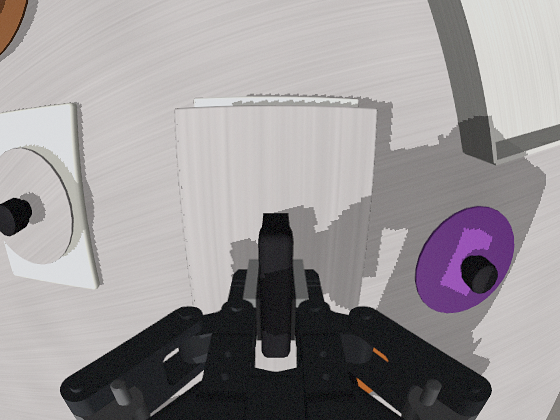

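The far rim shows evenly behind the plate, from (194,99) to (358,99), so the two are aligned. Lowering now.

>>> {"fn": "arm_command", "kwargs": {"motion": [0,0.02,2,0,0,0,0,0.02,3,0,0,0,0,0.02,3.6,0,0,0,0,0.02,4,0,0,0,0,0.02,4.3,0,0,0,0,0.02,4.4,0,0,0,0,0.02,4.4,0,0,0]}}

```text
time_s: 14.62
eef_pos: [464.5, -362.1, 79.4]
eef_rot: [-180.0, -0.0, -17.2]
wrist_force: [0.0, 0.5, -2.7]
gripper_width: 0.152
```

>>> {"fn": "arm_command", "kwargs": {"motion": [0,0,0.2,0,0,0,0,0,0.35,0,0,0,0,0,0.5,0,0,0,0,0,0.5,0,0,0]}}

```text
time_s: 15.12
eef_pos: [464.3, -361.9, 74.1]
eef_rot: [-180.0, 0.0, -17.2]
wrist_force: [-0.6, -0.1, -3.2]
gripper_width: 0.149
```

>>> {"fn": "arm_command", "kwargs": {"motion": [0,0,0.05,0,0,0,0,0,0.05,0,0,0]}}

```text
time_s: 15.38
eef_pos: [464.4, -362.0, 73.8]
eef_rot: [-180.0, -0.0, -17.2]
wrist_force: [0.2, -0.6, -3.3]
gripper_width: 0.148
```

>>> {"fn": "arm_command", "kwargs": {"motion": [0,0,0,0,0,0,0,0,0,0,0,0,0,0,0,0,0,0,0,0,0,0,0,0,0,0,0,0,0,0,0,0,0,0,0,0], "jaw": 1}}

```text
time_s: 16.12
eef_pos: [464.3, -362.0, 73.8]
eef_rot: [-180.0, 0.0, -17.2]
wrist_force: [-0.7, -0.9, 0.1]
gripper_width: 1.002
```

>>> {"fn": "arm_command", "kwargs": {"motion": [0,0,-2,0,0,0,0,0,-6,0,0,0,0,0,-11,0,0,0,0,0,-11,0,0,0]}}

```text
time_s: 16.62
eef_pos: [466.7, -364.2, 188.2]
eef_rot: [179.8, -0.4, -17.2]
wrist_force: [0.2, 0.1, 0.1]
gripper_width: 0.995
```

```bash
python3 look.py wrist w6;python3 -c "
from h import *
print(rel((572,113,160),33.8))"
```

```text
16.675 [ 465.5 -363.   185.9] [179.9  -0.2 -17.2] [ 0.1 -0.2 -0.2] 1.0008399388923297
(array([ -3.9 , -48.63,   2.47]), [array([  0.2,  -0.2, -51. ]), array([ -0.2,  -0.3, 129. ])])
```

View pics/w6.png

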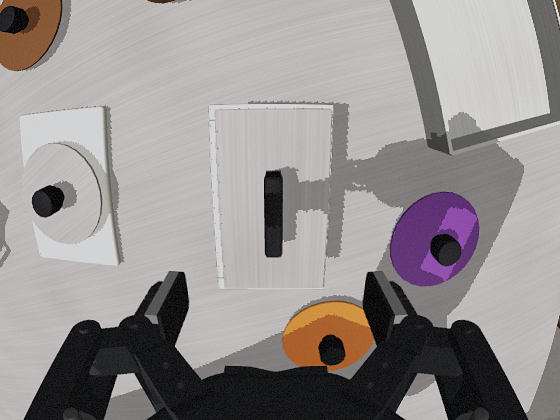

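The oblong lid is fully home. The square lid is next.

>>> {"fn": "arm_command", "kwargs": {"motion": [-3.77,-48.55,0,0,0,-51,-3.77,-48.55,0,0,0,-51,-3.77,-48.55,0,0,0,-51,-3.77,-48.55,0,0,0,-51,-3.77,-48.55,0,0,0,-51,-3.77,-48.55,0,0,0,-51,-3.77,-48.55,0,0,0,-51,-3.77,-48.55,0,0,0,-51]}}

```text
time_s: 17.68
eef_pos: [570.9, 115.5, 182.2]
eef_rot: [-179.9, 0.1, 33.9]
wrist_force: [-0.0, -0.9, 0.4]
gripper_width: 0.997
```

>>> {"fn": "arm_command", "kwargs": {"motion": [0,0,1,0,0,0,0,0,2.4,0,0,0,0,0,2.4,0,0,0,0,0,2.4,0,0,0]}}

```text
time_s: 18.18
eef_pos: [571.5, 111.8, 159.5]
eef_rot: [-180.0, 0.0, 33.7]
wrist_force: [-1.0, 0.2, -0.3]
gripper_width: 0.998
```

```bash
python3 look.py wrist w7; python3 look.py top t7;python3 - <<'E'
import cv2,numpy as np
im=cv2.imread("pics/t7.png")
a=cv2.resize(im[205:305,55:135],None,fx=3,fy=3,interpolation=cv2.INTER_CUBIC)
b=cv2.imread("pics/w7.png")
o=np.zeros((420,800,3),np.uint8);o[:300,:240]=cv2.convertScaleAbs(a,alpha=1.3);o[:,240:]=b
cv2.imwrite("pics/c7.png",o)
E
```

```text
18.225 [571.9 111.9 159.9] [-180.    -0.    33.7] [ 0.3 -0.6  0.6] 0.9968240224596789
18.275 [572.1 112.1 160.1] [180.   -0.   33.7] [-0.4  0.  -0. ] 1.0002071776007946
```

View pics/c7.png

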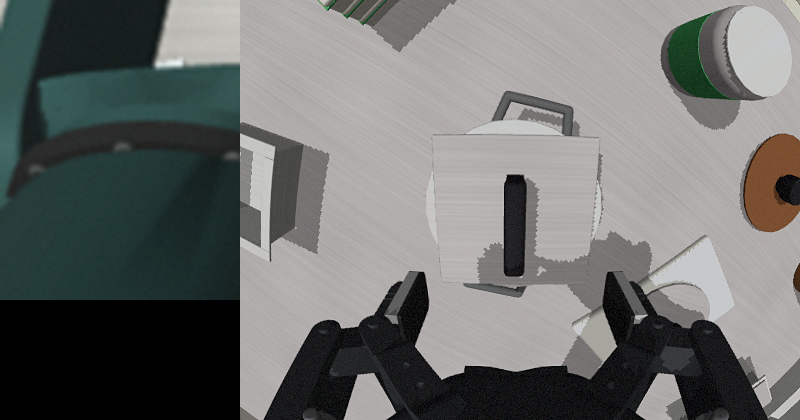

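```bash
python3 - <<'E'
from h import *
d=np.load("pics/w7.npy",allow_pickle=True).item()
b=fish(d,[(275,176),(273.5,275)],112)[:,:2];v=b[0]-b[1];print("bar",b.mean(0),np.hypot(*v),np.degrees(np.arctan2(v[1],v[0])))
p=fish(d,[(192,135),(361,138),(348,286),(203,280)],79)[:,:2];print("plate",p.mean(0))
for i in range(4):
    v=p[(i+1)%4]-p[i];print(np.hypot(*v),np.degrees(np.arctan2(v[1],v[0]))%180)
E
```

```text
bar [575.82603965 115.12433675] 68.2229931565355 32.823971758573336
plate [573.70882134 112.08881107]
118.46827284573683 122.70544884712385
119.79912717188753 33.57559449778344
118.98997188838199 120.90047909576754
116.045361162001 33.375290233974816
```

>>> {"fn": "arm_command", "kwargs": {"motion": [0.14,-0.03,2,0,0,0.3,0.14,-0.03,4,0,0,0.3,0.14,-0.03,6,0,0,0.3,0.14,-0.03,7.2,0,0,0.3,0.14,-0.03,7.6,0,0,0.3,0.14,-0.03,7.6,0,0,0.3], "squeeze": 80}}

```text
time_s: 19.02
eef_pos: [573.1, 113.9, 84.1]
eef_rot: [180.0, -0.0, 33.5]
wrist_force: [0.5, 0.8, -0.6]
gripper_width: 1.002
```

>>> {"fn": "arm_command", "kwargs": {"motion": [0,0,0,0,0,0,0,0,0,0,0,0,0,0,0,0,0,0,0,0,0,0,0,0,0,0,0,0,0,0,0,0,0,0,0,0,0,0,0,0,0,0,0,0,0,0,0,0], "jaw": 0}}

```text
time_s: 20.02
eef_pos: [573.0, 114.1, 84.2]
eef_rot: [180.0, -0.0, 33.5]
wrist_force: [-0.4, 0.2, 5.5]
gripper_width: 0.148
```

>>> {"fn": "arm_command", "kwargs": {"motion": [0,0,-1,0,0,0,0,0,-3,0,0,0,0,0,-6,0,0,0,0,0,-9,0,0,0,0,0,-10,0,0,0,0,0,-10,0,0,0]}}

```text
time_s: 20.78
eef_pos: [572.9, 114.0, 184.0]
eef_rot: [180.0, -0.0, 33.5]
wrist_force: [0.4, -0.3, -1.4]
gripper_width: 0.147
```

```bash
python3 look.py wrist w8; python3 look.py scene s8; python3 - <<'E'
import cv2,numpy as np
im=cv2.imread("pics/s8.png")
a=cv2.resize(im[265:385,370:510],None,fx=4,fy=4,interpolation=cv2.INTER_CUBIC)
b=cv2.resize(cv2.imread("pics/w8.png"),None,fx=.42,fy=.42)
o=np.zeros((480,800,3),np.uint8);o[:480,:560]=a;o[:b.shape[0],562:562+b.shape[1]]=b
cv2.imwrite("pics/c8.png",o)
from h import *
print(rel((426.5,369,183),13))
E
```

```text
20.825 [572.3 114.  183.1] [-180.     0.    33.5] [ 0.   0.6 -2. ] 0.1482948216284086
20.875 [571.9 113.9 182.6] [-1.799e+02  1.000e-01  3.350e+01] [-0.   0.3 -2.9] 0.1499313526751829
(array([ 1.960e+00, -2.929e+01, -1.000e-02]), [array([-0. ,  0.1, 20.5]), array([-2.000e-01, -1.000e-01, -1.595e+02])])
```

View pics/c8.png

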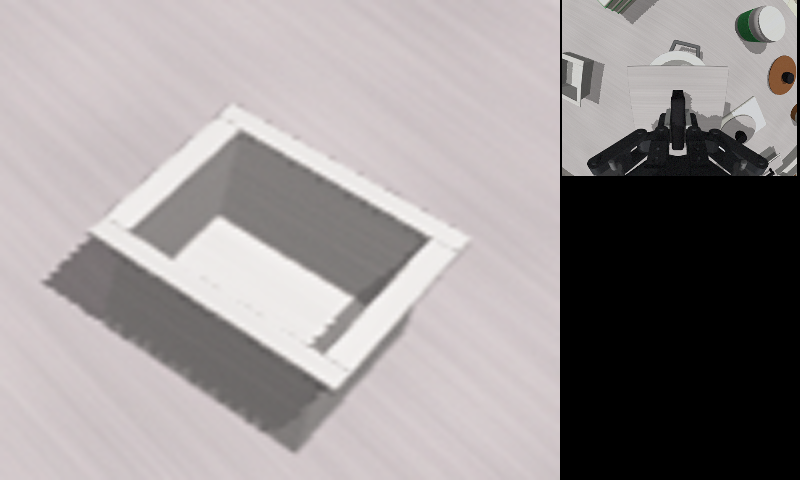

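The square lid is held. In the scene crop the rim corners of the square pan are at (232,102), (471,240), (338,390) and (88,230).

```bash
python3 - <<'E'
from h import *
d=np.load("pics/s8.npy",allow_pickle=True).item()
q=ray(d,[(370+(x+.5)/4-.5,265+(y+.5)/4-.5) for x,y in [(232,102),(471,240),(338,390),(88,230)]],65)[:,:2];print("pan",q.mean(0))
for i in range(4):
    v=q[(i+1)%4]-q[i];print(np.hypot(*v),np.degrees(np.arctan2(v[1],v[0]))%180)
E
```

```text
pan [427.11747342 372.2129962 ]
126.95352423061232 102.74440546776471
124.42304079612373 13.619525259982622
127.11925506573738 103.87319273815775
126.92494223535564 13.538589755451284
```

>>> {"fn": "arm_command", "kwargs": {"motion": [0.3,-4,0,0,0,5,0.7,-10,0,0,0,10,1.1,-16,0,0,0,15,1.5,-22,0,0,0,20.1,1.9,-27.5,0,0,0,20.1,2.01,-29.5,0,0,0,20.1,2.01,-29.5,0,0,0,20.1,2.01,-29.5,0,0,0,20.1]}}

```text
time_s: 21.88
eef_pos: [427.1, 369.9, 183.2]
eef_rot: [179.9, 0.1, 13.4]
wrist_force: [-0.3, -0.2, -2.5]
gripper_width: 0.147
```

>>> {"fn": "arm_command", "kwargs": {"motion": [0,0,2,0,0,0,0,0,5,0,0,0,0,0,6,0,0,0,0,0,6,0,0,0]}}

```text
time_s: 22.38
eef_pos: [426.9, 370.0, 123.4]
eef_rot: [180.0, 0.1, 13.3]
wrist_force: [-0.0, -0.1, -2.0]
gripper_width: 0.148
```

```bash
python3 look.py wrist w9; python3 look.py scene s9; python3 - <<'E'
import cv2,numpy as np
im=cv2.imread("pics/s9.png")
a=cv2.resize(im[240:385,370:500],None,fx=2.8,fy=2.8,interpolation=cv2.INTER_CUBIC)
b=cv2.resize(cv2.imread("pics/w9.png"),None,fx=.77,fy=.77)
o=np.zeros((410,800,3),np.uint8);o[:406,:364]=a[:406];o[:b.shape[0],366:366+b.shape[1]]=b
cv2.imwrite("pics/c9.png",o)
E
```

```text
22.425 [427.4 370.6 124.2] [-180.    -0.    13.4] [-0.2  0.2 -2. ] 0.15580788457331693
22.475 [427.6 371.  124.6] [-1.80e+02 -1.00e-01  1.34e+01] [-0.4  0.8 -2.3] 0.14698874447244792
```

View pics/c9.png

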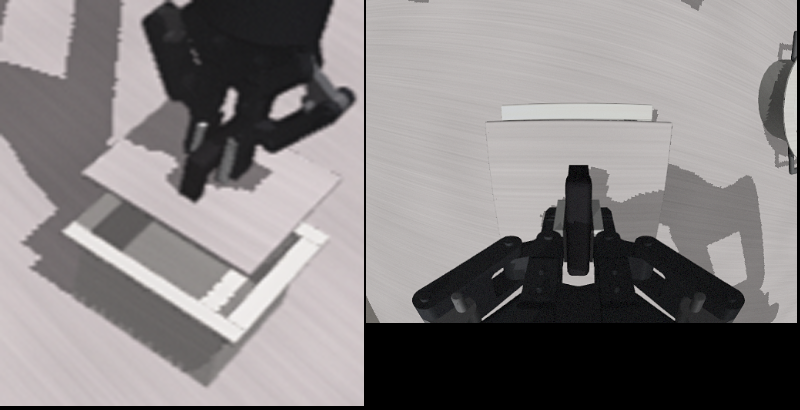

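The rim is centred at x≈577 and the plate at 579, so they line up. Lowering.

>>> {"fn": "arm_command", "kwargs": {"motion": [0,0,2,0,0,0,0,0,3,0,0,0,0,0,3.6,0,0,0,0,0,4,0,0,0,0,0,4.3,0,0,0,0,0,4.4,0,0,0,0,0,4.4,0,0,0]}}

```text
time_s: 23.35
eef_pos: [426.8, 371.1, 80.0]
eef_rot: [-180.0, -0.0, 13.4]
wrist_force: [-0.7, 0.4, -2.2]
gripper_width: 0.15
```

>>> {"fn": "arm_command", "kwargs": {"motion": [0,0,0.2,0,0,0,0,0,0.35,0,0,0,0,0,0.5,0,0,0,0,0,0.58,0,0,0]}}

```text
time_s: 23.85
eef_pos: [426.6, 371.0, 74.2]
eef_rot: [-180.0, 0.0, 13.4]
wrist_force: [-2.5, -0.7, 5.6]
gripper_width: 0.152
```

>>> {"fn": "arm_command", "kwargs": {"motion": [0,0,0,0,0,0,0,0,0,0,0,0,0,0,0,0,0,0,0,0,0,0,0,0,0,0,0,0,0,0,0,0,0,0,0,0], "jaw": 1}}

```text
time_s: 24.6
eef_pos: [426.7, 371.1, 74.0]
eef_rot: [-180.0, -0.0, 13.4]
wrist_force: [-0.6, -0.2, -0.6]
gripper_width: 1.0
```

>>> {"fn": "arm_command", "kwargs": {"motion": [0,0,-2,0,0,0,0,0,-6,0,0,0,0,0,-11,0,0,0,0,5,-11,0,0,0,0,11,-11,0,0,0,0,17,-11,0,0,0,0,23,-11,0,0,0,0,29,-11,0,0,0]}}

```text
time_s: 25.6
eef_pos: [494.3, 87.2, 184.3]
eef_rot: [-180.0, -0.0, 13.4]
wrist_force: [1.7, -0.1, 0.7]
gripper_width: 0.998
```

>>> {"fn": "arm_command", "kwargs": {"motion": [-0.2,5,0,0,0,0,-0.5,11,0,0,0,0,-0.6,17,0,0,0,0,-0.62,21.8,0,0,0,0,-0.62,21.8,4,0,0,0,-0.62,21.8,7,0,0,0,-0.62,21.8,7,0,0,0,-0.62,21.8,7,0,0,0]}}

```text
time_s: 26.6
eef_pos: [539.2, -124.6, 114.9]
eef_rot: [180.0, -0.1, 13.4]
wrist_force: [-0.6, 0.3, 0.1]
gripper_width: 1.003
```

```bash
python3 look.py wrist w10; python3 look.py scene s10;python3 look.py top t10; python3 - <<'E'
import cv2,numpy as np
t=cv2.imread("pics/t10.png");s=cv2.imread("pics/s10.png")
a=cv2.resize(t[150:245,160:250],None,fx=3,fy=3,interpolation=cv2.INTER_CUBIC)
c=cv2.resize(s[235:315,250:350],None,fx=2.7,fy=2.7,interpolation=cv2.INTER_CUBIC)
b=cv2.resize(cv2.imread("pics/w10.png"),None,fx=.9,fy=.9)
o=np.zeros((600,800,3),np.uint8);o[:285,:270]=cv2.convertScaleAbs(a,alpha=1.3);o[300:516,:270]=c;o[:378,280:784]=b
cv2.imwrite("pics/c10.png",o)
E
```

```text
26.65 [ 539.5 -124.7  115.3] [ 1.799e+02 -1.000e-01  1.340e+01] [-0.2  0.3  0.1] 0.9998852620301277
26.7 [ 539.7 -124.7  115.5] [ 1.799e+02 -1.000e-01  1.340e+01] [ 0.2  0.4 -0.1] 0.9964644217566211
26.75 [ 539.6 -124.7  115.5] [ 1.799e+02 -1.000e-01  1.340e+01] [-0.   0.   0.9] 1.0032203780222178
```

View pics/c10.png

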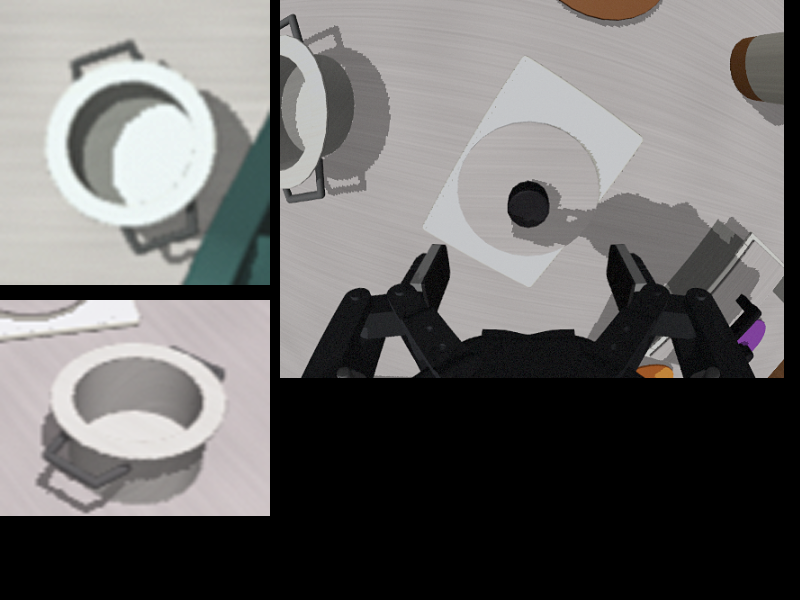

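```bash
python3 - <<'E'
from h import *
L=lambda n:np.load(f"pics/{n}.npy",allow_pickle=True).item()
def fit(q):
    A=np.c_[2*q,np.ones(len(q))];s=np.linalg.lstsq(A,(q**2).sum(1),rcond=None)[0];return s[:2],np.sqrt(s[2]+s[:2]@s[:2])
print("top",fit(ray(L("t10"),[(160+(x+.5)/3-.5,150+(y+.5)/3-.5) for x,y in[(46,143),(216,142),(131,59),(131,226)]],65)[:,:2]))
print("scene",fit(ray(L("s10"),[(250+(x+.5)/2.7-.5,235+(y-300+.5)/2.7-.5) for x,y in[(50,400),(226,402),(138,343),(138,459)]],65)[:,:2]))
w=L("w10");k=lambda l:[((x-280)/.9,y/.9) for x,y in l]
print("knob",fish(w,k([(528,204)]),59),"plate",fit(fish(w,k([(457,186),(601,186),(529,121),(529,256)]),26)[:,:2]))
E
```

```text
top (array([571.16023294, 112.1925258 ]), np.float64(69.71456938188014))
scene (array([572.3651949 , 116.05405338]), np.float64(69.99781639792755))
knob [[ 542.73451053 -124.25263877   59.        ]] plate (array([ 538.79138065, -126.15205693]), np.float64(61.63565231339317))
```

The round pan is free. The rim fit gives about (571.5, 113.5), and the knob is between the fingers. Now gripping the round lid.

>>> {"fn": "arm_command", "kwargs": {"motion": [0.1,0.08,2,0,0,0,0.1,0.08,4.5,0,0,0,0.1,0.08,7,0,0,0,0.1,0.08,8,0,0,0,0.1,0.08,8.35,0,0,0,0.1,0.08,8.35,0,0,0]}}

```text
time_s: 27.5
eef_pos: [540.3, -125.2, 31.2]
eef_rot: [180.0, -0.1, 13.4]
wrist_force: [-0.4, -0.0, 0.2]
gripper_width: 1.001
```

>>> {"fn": "arm_command", "kwargs": {"motion": [0,0,0,0,0,0,0,0,0,0,0,0,0,0,0,0,0,0,0,0,0,0,0,0,0,0,0,0,0,0,0,0,0,0,0,0,0,0,0,0,0,0,0,0,0,0,0,0], "jaw": 0}}

```text
time_s: 28.5
eef_pos: [540.0, -125.2, 31.2]
eef_rot: [180.0, -0.0, 13.4]
wrist_force: [-0.8, -0.3, 5.4]
gripper_width: 0.346
```

>>> {"fn": "arm_command", "kwargs": {"motion": [0,0,-1,0,0,0,0,0,-3,0,0,0,0,0,-7,0,0,0,0,0,-11,0,0,0,0,0,-14,0,0,0,0,0,-14,0,0,0]}}

```text
time_s: 29.25
eef_pos: [541.3, -125.6, 173.1]
eef_rot: [179.8, -0.3, 13.4]
wrist_force: [0.5, 0.4, -1.8]
gripper_width: 0.348
```

```bash
python3 -c "
from h import *
print(rel((571.5,113.5,171),13.4))"
```

```text
(array([  8.48, -22.56,   0.18]), [array([ 0.2, -0.3,  0. ]), array([   0.4,    0.3, -180. ])])
```

>>> {"fn": "arm_command", "kwargs": {"motion": [1.5,-4,0,0,0,0,3.8,-10,0,0,0,0,6.1,-16,0,0,0,0,8,-21,0,0,0,0,8.58,-22.5,0,0,0,0,8.58,-22.5,0,0,0,0,8.58,-22.5,3,0,0,0,8.58,-22.5,5.5,0,0,0]}}

```text
time_s: 30.25
eef_pos: [570.4, 111.5, 114.3]
eef_rot: [180.0, 0.1, 13.3]
wrist_force: [-0.3, 0.2, -2.4]
gripper_width: 0.352
```

>>> {"fn": "arm_command", "kwargs": {"motion": [0,0,0,0,0,0,0,0,0,0,0,0,0,0,0,0,0,0]}}

```text
time_s: 30.62
eef_pos: [571.9, 113.2, 116.7]
eef_rot: [180.0, -0.1, 13.4]
wrist_force: [-0.3, 0.5, -2.0]
gripper_width: 0.348
```

```bash
python3 look.py wrist w11; python3 look.py scene s11;  python3 - <<'E'
import cv2,numpy as np
s=cv2.imread("pics/s11.png")
c=cv2.resize(s[205:315,240:360],None,fx=3,fy=3,interpolation=cv2.INTER_CUBIC)
b=cv2.resize(cv2.imread("pics/w11.png"),None,fx=.75,fy=.75)
o=np.zeros((330,785,3),np.uint8);o[:330,:360]=c;o[:315,364:784]=b
cv2.imwrite("pics/c11.png",o)
E
```

```text
30.675 [571.8 113.4 116.7] [ 1.80e+02 -1.00e-01  1.34e+01] [ 0.7  0.8 -1.2] 0.3534678288283856
30.725 [571.7 113.5 116.6] [ 1.80e+02 -1.00e-01  1.34e+01] [ 0.3 -0.6 -2.2] 0.35752484757458364
```

View pics/c11.png

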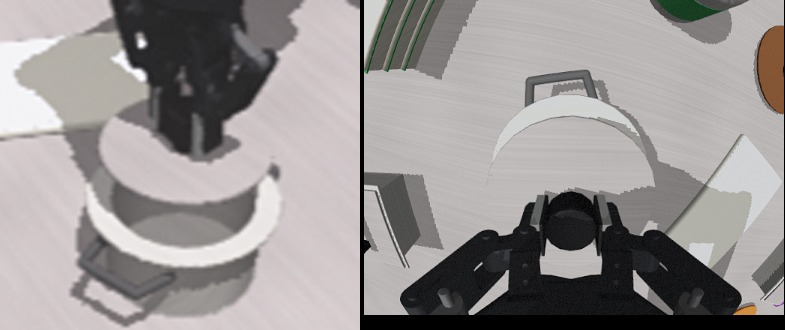

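It looks centred, so I'll lower it.

>>> {"fn": "arm_command", "kwargs": {"motion": [0,0,1.5,0,0,0,0,0,2.5,0,0,0,0,0,3,0,0,0,0,0,3.4,0,0,0,0,0,3.65,0,0,0,0,0,3.65,0,0,0]}}

```text
time_s: 31.48
eef_pos: [570.9, 113.7, 79.0]
eef_rot: [-180.0, 0.0, 13.4]
wrist_force: [-0.4, 0.3, -1.8]
gripper_width: 0.351
```

>>> {"fn": "arm_command", "kwargs": {"motion": [0,0,0.2,0,0,0,0,0,0.35,0,0,0,0,0,0.5,0,0,0,0,0,0.58,0,0,0]}}

```text
time_s: 31.98
eef_pos: [571.0, 113.7, 74.1]
eef_rot: [-180.0, -0.0, 13.4]
wrist_force: [-3.5, -0.7, 12.8]
gripper_width: 0.352
```

>>> {"fn": "arm_command", "kwargs": {"motion": [0,0,0,0,0,0,0,0,0,0,0,0,0,0,0,0,0,0,0,0,0,0,0,0,0,0,0,0,0,0,0,0,0,0,0,0], "jaw": 1}}

```text
time_s: 32.72
eef_pos: [570.9, 113.7, 73.2]
eef_rot: [-180.0, 0.0, 13.4]
wrist_force: [-0.1, 0.3, 0.8]
gripper_width: 1.002
```

>>> {"fn": "arm_command", "kwargs": {"motion": [0,0,-2,0,0,0,0,0,-6,0,0,0,0,0,-12,0,0,0,-5,0,-14,0,0,0,-10,0,-14,0,0,0,-14,0,-14,0,0,0,-14,0,-14,0,0,0,-14,0,-14,0,0,0]}}

```text
time_s: 33.72
eef_pos: [435.9, 81.3, 213.7]
eef_rot: [180.0, -0.1, 13.4]
wrist_force: [0.4, 0.3, -0.1]
gripper_width: 1.001
```

```bash
python3 look.py top t12; python3 look.py scene s12;  python3 - <<'E'
import cv2,numpy as np
s=cv2.imread("pics/s12.png");t=cv2.imread("pics/t12.png")
o=np.zeros((600,800,3),np.uint8)
a=cv2.resize(s[120:400,200:510],(498,450));o[:450,:498]=a
b=cv2.resize(t[60:310,40:460],(504,300))[:, :];o[450:,:]=0
b=cv2.resize(t[80:310,40:450],(300,168));o[:168,500:]=b
c=cv2.resize(s[225:310,250:345],None,fx=3,fy=3,interpolation=2);o[170:425,500:785]=c
cv2.imwrite("pics/c12.png",o[:450])
E
```

```text
33.775 [436.3  81.3 213.6] [ 1.80e+02 -1.00e-01  1.34e+01] [0.6 0.3 0.2] 0.9998472144433217
33.825 [436.4  81.4 213.5] [ 1.80e+02 -1.00e-01  1.34e+01] [-0.   0.5 -1. ] 0.9997237194941015
```

View pics/c12.png

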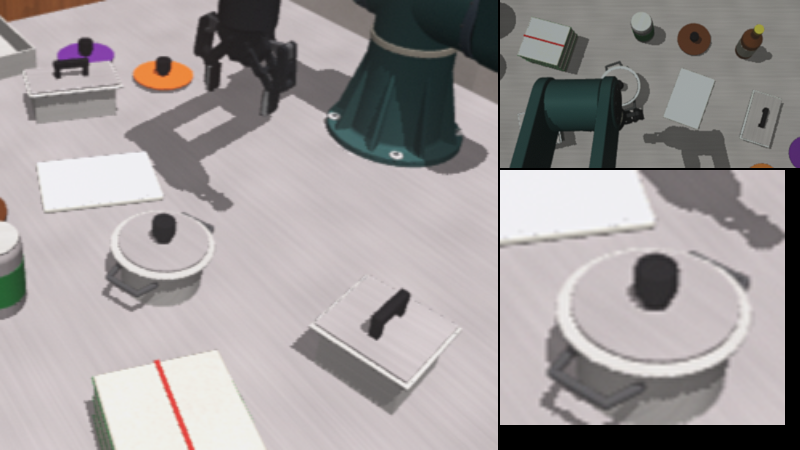

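All three lids lie flat on their own pans, the bystanders are where they were, and the board is empty. Handing in.

```bash
python3 -c "
from rig import *
print(job_done())"
```

```text
the job is handed in; nothing more can be done
None
```

All three lids are on the pans of their own shape, and I handed the job in at about 34 s of robot time. I set the round lid aside on the board first. Then I put the oblong lid on the oblong pan, the square lid on the square pan, and the round lid on the round pan.

- **Fit:** The last pictures show each lid lying flat on its rim. The gripper heights at release, about 74 mm, match the fully-home position.
- **Contact force:** The square and round lids showed contact when they seated, at about 6 N and 13 N. The oblong lid showed none before release, so its fit rests on the height and the picture. It sits about 3–4 mm off-centre by eye, within its 7 mm play.
- **Surroundings:** The can, bottle and boxes look unmoved by eye, and the board is empty. No reported force came near the limits.
- **Disagreements:** The cameras differed from each other by up to about 6 mm on positions. I used averages, which was enough for the fit.

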